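# Cover the drink, then open the push-and-turn medicine bottle

### The arm

A 7-joint arm with a two-finger parallel gripper is mounted at the origin on a cart in front of the work surface, level with it; the furniture and walls round the work are solid. World frame = base frame: x ahead of the robot, y to its left, z up, the work surface at z = 0. Lengths are in m, angles in rad, forces in N, time in s.
With the tool pointing down it reaches from about 0.4 to 0.875 m from the base axis. Payload 19.3 kg.
Tool frame: the origin (TCP) lies between the finger pads, 19 mm behind the fingertips; this is the grasp point; z points along the fingers, y is the line along which they close (so a half turn about z gives the same grasp; the last joint's range is limited). The gripper opens to 85 mm and grips with 20 to 120 N. Pads are 22 mm wide; open, the fingers measure 114 mm over their backs; the gripper's body (76 mm by 85 mm) begins 54 mm behind the grasp point. The pads swing forward as they close: fully open they stand 13 mm farther back than shut.
Start: joints at [1.07, 0.521, -0.036, 1.599, 0.021, 1.021, -0.113], TCP at [0.261, -0.568, 0.25] pointing down, gripper open.
Joint ranges: [-2.91, 2.91], [-0.3, 2.13], [-1.5, 1.42], [0.17, 2.43], [-1.26, 4.41], [0.16, 1.93], [-2.52, 2.52]. Speed limits (rad/s): [1.89, 1.89, 2.39, 2.39, 3.01, 3.01, 3.01].

### API

Orientations are given as [roll, pitch, yaw] about the fixed x, y, z axes, in that order (R = Rz(yaw) Ry(pitch) Rx(roll)).
In Python, from workcell import bot gives the robot as it stands. The module is installed in compiled form; this text tells all that it offers.
- The arm moves only by the tool apply_moves, never from a script. Its arguments are lists of equal length, an entry for each row: "claw": the finger opening in m, from 0 to 0.0854; "xyz": the shift along the tool's x, y, z in m, a list of three; "twist": the turn, a rotation vector about the tool's x, y, z in rad, a list of three. A call has 1 to 20 rows; each row shifts and turns the commanded pose from where the row before left it, along the tool's axes as they then stand; what a row does not reach is not made up. A row lasts 1/10 s, in which the tool goes at most 50 mm and 8.59 degrees, less where a joint would pass 70% of its speed; a pose out of reach is approached as far as the arm can. A call with a gripper value outside its range is refused whole. The fingers move at their own pace and stop on an object; "force" is the grip in N (left out, the last holds). Time passes only in rows, so rows that do not move let the fingers close. It gives the time, the measured TCP pose, the force, the opening and the grip force at its end, in the units of the state.
- bot.observe(): the state, without advancing time (a new reading comes with each control period).
- bot.grab_frame(name): name is "side" or "top"; returns a dict with "img" (400x640x3 uint8, red, green, blue), "vfov" (degrees; the focal length in pixels is half the picture's height over the tangent of half this angle, whatever the lens; pixels are square), "cx", "cy" (the principal point, pixels), "view" (4x4, takes a point from world to camera coordinates). Camera axes: x right, y up, looking along -z (the intrinsics and any distortion apply to the point x, -y, -z); pixel columns grow to the right and rows downward; lengths in m; the calibration is good to about 2 mm. A picture is of the moment at which its call begins. There is no depth.
- bot.job_done(): hands the job in; it is judged then, once.
Trained networks look in the newest picture that a camera, given by its name, has taken for a name from the list of things; names that differ only in an ending like _2 or _b are one class to them, and where a whole thing is asked for, a point or a joint stands for the part that bears it (a point fixed in the world has none). Each returns a list of dicts, best first, with "score" (0 to 1); they miss things now and then, are a little off and sometimes report something else, mostly with a low value. They report only what shows in the picture. A call takes as long as a camera call. They do not tell look-alikes from the thing itself.
- bot.find_in(camera, query): "position" ([x, y, z] in m, in world coordinates, good to about 4 mm: the middle of the surface that is visible of it).
The state is a dict: "clock": time; "qpos": joint angles; "qd": joint speeds; "joint_efforts": joint torques, N m; "position": TCP position; "tool_rot": TCP orientation; "force": force on the tool from outside, world axes, zero at the start; "moment": the same for the moment, N m; "grip_width": finger opening in m; "finger_force": force on a finger pad.
Only numpy, scipy, OpenCV 4.12 (cv2) and the standard library are available. Lean on these libraries where they do the work, as an engineer would, in place of code of your own. Each camera call takes 0.05 s, during which the arm holds its last target. There are 200 camera calls.

### The job

First put the loose wooden cover gently on the mug so that it sits centred and level on the rim and let go of it, so that no tablet dust gets into the drink. Then open the medicine bottle in its holder: press its safety cap down, twist it counter-clockwise (seen from above) while it is down until it comes free, and lift it off. Finish while still holding the cap in the gripper, level and about 10 cm straight above the open bottle, with the covered mug and the other things on the desk left where they are.

Things in the scene. Friction and masses are not known exactly. Their poses are not given: they have to be found in the camera images.
- bottle: Amber medicine bottle, square 76 mm body, short round neck, upright in a grey holder (112 x 112 mm, walls 34 mm high) screwed to the desk: fixed, cannot turn or shift. Origin: centre of the holder's underside, on the desk; z up along the neck's axis. Shoulder at z = 94 mm, neck 28 mm wide, rim at z = 118.5 mm; two lugs on the neck along +x and -x, 39 mm over both.
- cap: White ribbed round safety cap, 50 mm wide, 34 mm high, 35 g, loose. Origin: centre of its underside, z up. Locked: origin 104 mm above the bottle's, its x along the bottle's x. Turns only while pressed down 6 mm or more, and only counter-clockwise from above; turned 55 to 125 degrees (75 is good, a stop ends it near 129) it lifts straight off; under 52 the lugs still hold it.
- cap_top (a point): Centre of the cap's top face, 34 mm above its origin, 138 mm above the desk when locked. Grip the cap across its side from above at any yaw, e.g. with the TCP level with this point. Pressing starts to move it at about 7 N; it bottoms on the rim after 7.5 mm at about 11 N (then rigid; stay under 25 N). Let up before it is turned free, it springs up and locks or catches under the lugs.
- seal (a joint): Slide of the round white spring seal (20 mm) in the bottle's neck, in m: 0 with the cap on and locked, positive as the cap presses it down (0.0075 fully pressed), -0.004 with the cap off (upper stop, about 5 N; 500 N/m).
- mug: Green and white mug, 101 mm high, 78 mm across the rim, handle at its -y side; loose, 0.28 kg. Origin: centre of the underside of its 78 x 116 mm outline with handle (not of its round); z up.
- mug_mouth (a point): Centre of the mug's mouth, level with the rim, 101 mm above the mug's underside; 19 mm from the mug's origin along its +y.
- cover: Loose wooden mug cover: disc 94 mm wide, 6 mm thick, round knob 23 mm wide and 24 mm high on top, rubber plug 44 mm wide and 7 mm deep beneath; lies on its plug, knob up; 90 g. Origin: centre of the plug's underside; disc z = 7 to 13 mm, knob z = 13 to 37 mm. Seated, the plug is inside the mug with some mm of play, the disc on the rim, the origin 7 mm below point mug_mouth.
- stamp: Bystander: grey and white round self-inking stamp, 52 mm wide, 75 mm high, standing behind the work; origin under its centre. Leave alone.
- dropper: Bystander: small white dropper bottle with an orange-brown cap, 23 mm wide, 69 mm high, behind the work; origin under its centre. Leave alone.
- carton: Bystander: small product carton, 51 x 71 x 75 mm, behind the work; origin under its centre. Leave alone.
There are look-alikes about, which are no part of the job. Leave any blue look-alike of the cap alone.

How it is judged:
By the outcome, as a careful person would: the job done as asked, in the order asked, and still so for the second after the job is handed in, while the arm keeps its last pose, push and grip.
It also fails if it takes over 58 s, if anything falls off the work surface, if the arm or the gripper's body presses on something with over 40 N, if the wrist force passes 120 N, or if a joint passes its speed limit or range.

## Working session

There is one attempt and no reset: what is moved stays moved. The work goes in short steps, Python scripts to look and compute and a tool call to move; the robot and the scene stay as the last step left them, time stands still between calls to the robot, and variables do not carry over. Pictures are saved under pics/ and viewed, at most 10 in all, crops included, and the job is handed in when it is done.

Besides the shell and the picture viewer there is one more tool, called after "Call:" as a command line: name --argument value ..., lists and objects as JSON in quotes. apply_moves: Moves the arm, as the interface text tells. Its arguments: {"type":"object","properties":{"claw":{"type":"array"},"xyz":{"type":"array"},"twist":{"type":"array"},"force":{"type":"number"}},"required":["claw","xyz","twist"]}

```bash
mkdir -p pics; cat > h.py <<'E'
from workcell import bot
import numpy as np, cv2
def grab(n,fn=None):
    f=bot.grab_frame(n)
    if fn: cv2.imwrite('pics/'+fn,cv2.cvtColor(f['img'],cv2.COLOR_RGB2BGR))
    return f
def K(f):
    h=f['img'].shape[0]; F=h/2/np.tan(np.radians(f['vfov'])/2); return F,f['cx'],f['cy']
def proj(f,p):
    c=np.array(f['view'])@np.append(p,1); F,cx,cy=K(f); return np.array([cx+F*c[0]/-c[2], cy+F*-c[1]/-c[2]])
def ray(f,uv,z):
    V=np.array(f['view']); F,cx,cy=K(f); d=np.array([(uv[0]-cx)/F,-(uv[1]-cy)/F,-1])
    R=V[:3,:3]; o=-R.T@V[:3,3]; d=R.T@d; return o+d*(z-o[2])/d[2]
E
python3 - <<'E'
from h import *
s=bot.observe()
for k in s: print(k,np.round(s[k],3))
for n in('side','top'):
    f=grab(n,n+'0.png'); print(n,[k for k in f if k!='img'],K(f),np.round(f['view'],3).tolist(),{k:f[k] for k in f if k not in('img','view')})
    for q in('bottle','cap','cap_top','mug','mug_mouth','cover','stamp','dropper','carton','seal'):
        for d in bot.find_in(n,q)[:3]: print(n,q,round(d['score'],2),np.round(d['position'],3),np.round(proj(f,d['position'])))
E
```

```text
clock 0.0
qpos [ 1.07   0.522 -0.036  1.6    0.021  1.021 -0.113]
qd [-0.     0.002  0.001 -0.002 -0.001 -0.003  0.001]
joint_efforts [ 0.0000e+00 -9.2711e+01  1.9800e+00 -3.6993e+01  1.8000e-02  8.0000e-03
 -0.0000e+00]
position [ 0.261 -0.568  0.249]
tool_rot [-3.14   0.     0.431]
force [ 0.659 -0.149 -0.009]
moment [ 0.007  0.013 -0.046]
finger_force 0.0
grip_width 0.086
side ['vfov', 'cx', 'cy', 'view'] (np.float64(429.3172377055185), 321.2474426459858, 193.96290418760148) [[0.987, -0.158, -0.024, -0.536], [0.1, 0.492, 0.865, -0.176], [-0.125, -0.856, 0.501, -0.873], [0.0, 0.0, 0.0, 1.0]] {'vfov': 49.9574779823402, 'cx': 321.2474426459858, 'cy': 193.96290418760148}
side bottle 0.75 [ 0.479 -0.051  0.041] [294. 252.]
side cap 0.79 [ 0.481 -0.028  0.136] [291. 206.]
side cap 0.74 [ 0.622 -0.047  0.034] [362. 246.]
side cap_top 0.88 [ 0.623 -0.047  0.036] [363. 245.]
side cap_top 0.86 [ 0.478 -0.035  0.128] [290. 212.]
side cap_top 0.69 [0.355 0.011 0.031] [233. 245.]
side mug 0.9 [ 0.442 -0.244  0.072] [282. 314.]
side mug_mouth 0.79 [ 0.443 -0.244  0.068] [283. 315.]
side mug_mou
[... 482 characters left out ...]
932925276, 'cx': 326.35330820782656, 'cy': 199.47502978064784}
top bottle 0.81 [ 0.474 -0.011  0.031] [343. 229.]
top cap 0.81 [ 0.621 -0.032  0.037] [352. 168.]
top cap 0.73 [ 0.482 -0.015  0.137] [346. 224.]
top cap 0.59 [0.354 0.023 0.033] [328. 280.]
top cap_top 0.84 [0.348 0.026 0.036] [327. 282.]
top cap_top 0.73 [ 0.478 -0.017  0.139] [347. 226.]
top cap_top 0.56 [ 0.622 -0.032  0.035] [352. 168.]
top mug 0.7 [ 0.444 -0.221  0.04 ] [431. 242.]
top mug_mouth 0.82 [ 0.438 -0.222  0.043] [432. 245.]
top cover 0.88 [0.537 0.249 0.014] [238. 203.]
top stamp 0.62 [0.69  0.142 0.073] [279. 137.]
top carton 0.9 [0.715 0.037 0.075] [324. 126.]
top carton 0.74 [ 0.481 -0.015  0.14 ] [346. 225.]
```

```bash
python3 -c "
import cv2
a=cv2.imread('pics/top0.png'); cv2.imwrite('pics/topc.png',cv2.resize(a[90:320,190:500],(800,594),interpolation=cv2.INTER_CUBIC))"
```

```text
(no output)
```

View pics/topc.png

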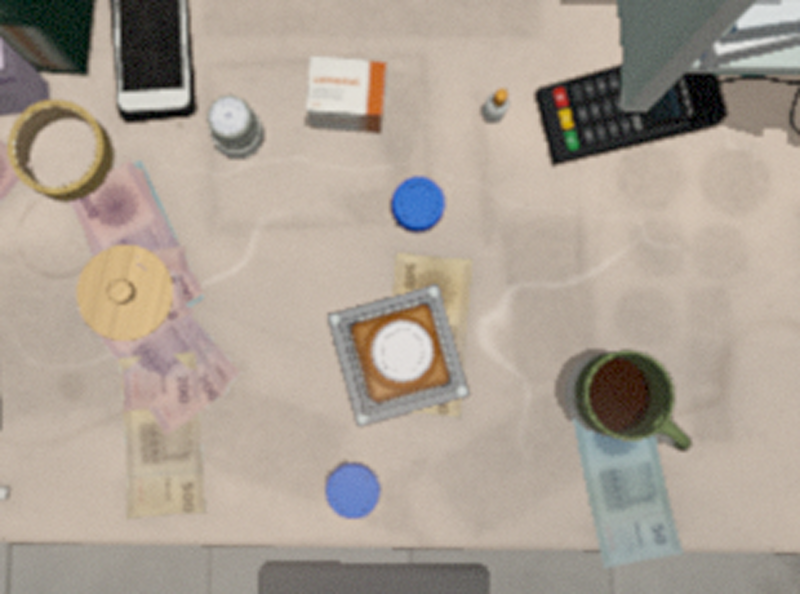

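View pics/side0.png

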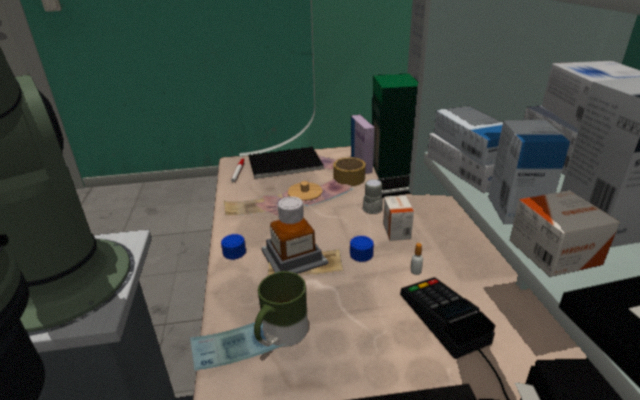

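The top crop (scale 2.58) shows:
- **Cover:** wooden disc with knob at crop (120,290), full image (236,202). Its look-alike is the hollow tan ring at crop (60,150).
- **Cap:** the white cap is on the bottle at crop (403,350), full image (346,226). The two blue look-alikes are at crop (418,203) and (352,490), and the white stamp at (235,120) could also be confused with it.
- **Mug:** crop (628,395), handle to the lower right.

I choose the disc with the knob and the white cap in the holder. Next I measure both precisely.

```bash
python3 - <<'E'
from h import *
f=grab('top');g=grab('side')
im=cv2.GaussianBlur(f['img'],(3,3),0);hsv=cv2.cvtColor(im,cv2.COLOR_RGB2HSV)
def blob(mask,c,r,hull=True):
    m=np.zeros(mask.shape,np.uint8);cv2.circle(m,c,r,255,-1);m=cv2.bitwise_and(mask.astype(np.uint8)*255,m)
    m=cv2.morphologyEx(m,cv2.MORPH_OPEN,np.ones((3,3)))
    cs,_=cv2.findContours(m,cv2.RETR_EXTERNAL,cv2.CHAIN_APPROX_NONE);k=max(cs,key=cv2.contourArea)
    return cv2.fitEllipse(cv2.convexHull(k)),cv2.minEnclosingCircle(k)
for c in[(238,203),(236,203),(433,243),(346,226),(245,225),(470,260)]:print(c,hsv[c[1],c[0]])
H,S,V=[hsv[...,i].astype(int) for i in range(3)]
e,ci=blob((H>10)&(H<28)&(S>75),(238,203),26);print('cover',e,ci,ray(f,e[0],.013),ray(f,ci[0],.013))
print('knob from crop',ray(f,(236.5,202.7),.037))
e,ci=blob((S<45)&(V>165),(346,226),14);print('cap',e,ci,ray(f,e[0],.138))
e,ci=blob(((H>28)&(H<75)&(S>60))|((V<90)),(433,243),19);print('mug',e,ci,ray(f,e[0],.101))
# check picture
out=[]
for F in(f,g):
  a=cv2.cvtColor(F['img'],cv2.COLOR_RGB2BGR);a=cv2.resize(a,None,fx=4,fy=4,interpolation=cv2.INTER_CUBIC)
  def circ(x,y,z,r,col):
    p=np.array([proj(F,(x+r*np.cos(t),y+r*np.sin(t),z))*4+1.5 for t in np.linspace(0,6.3,50)],int);cv2.polylines(a,[p],True,col,1)
  def crop(x,y,z,w=32):
    u=(proj(F,(x,y,z))*4).astype(int);return a[u[1]-4*w:u[1]+4*w,u[0]-4*w:u[0]+4*w]
  C=(0.537,.2505);P=(.480,-.015);M=(.446,-.219)
  circ(*C,.013,.047,(255,0,0));circ(*C,.037,.0115,(0,0,255));circ(*P,.138,.025,(0,0,255));circ(*M,.101,.039,(0,0,255))
  out.append(np.hstack([crop(*C,.013),crop(*P,.13),crop(*M,.1)]))
cv2.imwrite('pics/chk.png',np.vstack(out))
E
```

```text
(238, 203) [ 19  92 218]
(236, 203) [ 19  93 214]
(433, 243) [ 12 179  60]
(346, 226) [ 15   7 225]
(245, 225) [171  38 154]
(470, 260) [ 15  36 182]
cover ((238.04827880859375, 202.90597534179688), (36.03982162475586, 37.13273239135742), 60.39280319213867) ((238.08824157714844, 203.08824157714844), 18.62055778503418) [0.53625906 0.24831969 0.013     ] [0.53580691 0.24820627 0.013     ]
knob from crop [0.53471473 0.24658847 0.037     ]
cap ((345.5133972167969, 225.51731872558594), (22.87830924987793, 22.94878387451172), 60.724098205566406) ((345.5, 225.5), 11.510964393615723) [ 0.47923202 -0.01399487  0.138     ]
mug ((432.0807189941406, 242.7401580810547), (33.42219924926758, 37.60281753540039), 104.35791778564453) ((432.8888854980469, 243.11111450195312), 18.904016494750977) [ 0.44409859 -0.20835277  0.101     ]
```

View pics/chk.png

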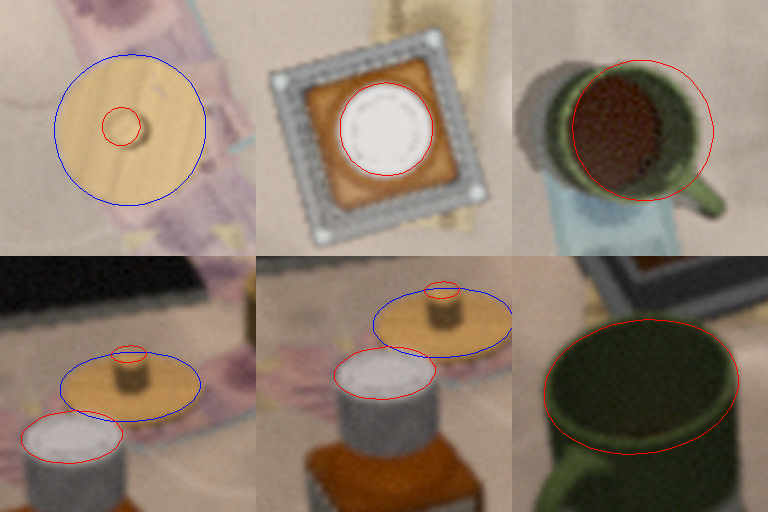

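The red and blue rings fit the cover (0.537, 0.250) and the cap (0.480, −0.014) in both views. For the mug the side view gives y≈−0.219 and the top view about −0.212, so I'll refine that with the cover hovering above it. Now I move over the cover.

Call:
apply_moves --claw '[0.06,0.06,0.06,0.06,0.06,0.06,0.06,0.06,0.06,0.06,0.06,0.06,0.06,0.06,0.06,0.06,0.06,0.06,0.06,0.06]' --xyz '[[0.015,-0.015,0],[0.03,-0.0323,0],[0.03,-0.0323,0],[0.03,-0.0323,0],[0.03,-0.0323,0],[0.03,-0.0323,0],[0.03,-0.0323,0],[0.03,-0.0323,0],[0.03,-0.0323,0],[0.03,-0.0323,0],[0.03,-0.0323,0],[0.03,-0.0323,0],[0.03,-0.0323,0],[0.03,-0.0323,0],[0.03,-0.0323,0],[0.03,-0.0323,0],[0.03,-0.0323,0],[0.03,-0.0323,0],[0.03,-0.0323,0],[0.03,-0.0323,0]]' --twist '[[0,0,0],[0,0,0],[0,0,0],[0,0,0],[0,0,0],[0,0,0],[0,0,0],[0,0,0],[0,0,0],[0,0,0],[0,0,0],[0,0,0],[0,0,0],[0,0,0],[0,0,0],[0,0,0],[0,0,0],[0,0,0],[0,0,0],[0,0,0]]'

```text
clock: 3.2
position: [0.5304, 0.2493, 0.2501]
tool_rot: [3.141, -0.0, 0.43]
force: [-0.2, -0.9, 0.0]
grip_width: 0.06
finger_force: 0.0
```

Call:
apply_moves --claw '[0.06,0.06,0.06,0.06,0.06,0.06,0.06,0.06,0.06,0.06]' --xyz '[[0.006,0.002,0.02],[0,0,0.03],[0,0,0.03],[0,0,0.03],[0,0,0.03],[0,0,0.03],[0,0,0.02],[0,0,0.01],[0,0,0],[0,0,0]]' --twist '[[0,0,0],[0,0,0],[0,0,0],[0,0,0],[0,0,0],[0,0,0],[0,0,0],[0,0,0],[0,0,0],[0,0,0]]'

```text
clock: 4.2
position: [0.5367, 0.2486, 0.0508]
tool_rot: [-3.142, -0.001, 0.431]
force: [-0.4, -0.1, -0.2]
grip_width: 0.0597
finger_force: 0.0
```

```bash
python3 - <<'E'
from h import *
s=bot.observe();print(s['clock'],np.round(s['position'],4),s['grip_width'])
f=grab('top');g=grab('side');o=[]
for F,p,w in((f,(.537,.25,.03),30),(g,(.537,.25,.03),30),(f,(.446,-.215,.1),30)):
  u=proj(F,p).astype(int);a=cv2.cvtColor(F['img'],cv2.COLOR_RGB2BGR)[u[1]-w:u[1]+w,u[0]-w:u[0]+w];print(u-w)
  o.append(cv2.resize(a,(266,266),interpolation=cv2.INTER_CUBIC))
cv2.imwrite('pics/g1.png',np.hstack(o))
E
```

```text
4.2 [0.5367 0.2486 0.0508] 0.05973955956583308
[205 171]
[273 154]
[404 211]
```

View pics/g1.png

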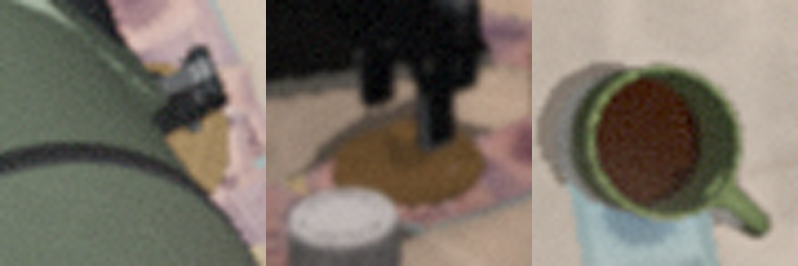

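The fingers straddle the knob (side tile: fingers at x=375 and 435, knob at 400). In the right tile the mug rim centre is near full pixel (432.7, 242.7). I'll go down, grip and lift.

Call:
apply_moves --claw '[0.06,0.06,0.01,0.01,0.01,0.01,0.01,0.01,0.01,0.01]' --xyz '[[0,0,0.009],[0,0,0.005],[0,0,0],[0,0,0],[0,0,0],[0,0,0],[0,0,0],[0,0,0],[0,0,0],[0,0,0]]' --twist '[[0,0,0],[0,0,0],[0,0,0],[0,0,0],[0,0,0],[0,0,0],[0,0,0],[0,0,0],[0,0,0],[0,0,0]]' --force 40

```text
clock: 5.3
position: [0.5364, 0.2484, 0.0362]
tool_rot: [-3.142, -0.0, 0.431]
force: [-2.2, -0.2, 6.7]
grip_width: 0.0211
finger_force: 39.8
```

Call:
apply_moves --claw '[0.01,0.01,0.01,0.01,0.01,0.01,0.01,0.01,0.01]' --xyz '[[0,0,-0.005],[0,0,-0.01],[0,0,-0.02],[0,0,-0.035],[0,0,-0.035],[0,0,-0.035],[0,0,-0.03],[0,0,-0.015],[0,0,0]]' --twist '[[0,0,0],[0,0,0],[0,0,0],[0,0,0],[0,0,0],[0,0,0],[0,0,0],[0,0,0],[0,0,0]]'

```text
clock: 6.2
position: [0.5371, 0.2487, 0.2238]
tool_rot: [-3.142, -0.004, 0.431]
force: [-0.6, -0.3, -1.8]
grip_width: 0.0217
finger_force: 39.3
```

Call:
apply_moves --claw '[0.01,0.01,0.01,0.01,0.01,0.01,0.01,0.01,0.01,0.01,0.01,0.01,0.01,0.01,0.01,0.01,0.01,0.01]' --xyz '[[-0.007,0.0097,0],[-0.014,0.0194,0],[-0.018,0.025,0],[-0.018,0.025,0],[-0.018,0.025,0],[-0.018,0.025,0],[-0.018,0.025,0],[-0.018,0.025,0],[-0.018,0.025,0],[-0.018,0.025,0],[-0.018,0.025,0],[-0.018,0.025,0],[-0.018,0.025,0],[-0.018,0.025,0],[-0.018,0.025,0],[-0.014,0.0194,0],[-0.006,0.008,0],[0,0,0.01]]' --twist '[[0,0,0],[0,0,0],[0,0,0],[0,0,0],[0,0,0],[0,0,0],[0,0,0],[0,0,0],[0,0,0],[0,0,0],[0,0,0],[0,0,0],[0,0,0],[0,0,0],[0,0,0],[0,0,0],[0,0,0],[0,0,0]]'

```text
clock: 8.0
position: [0.445, -0.2144, 0.2107]
tool_rot: [3.141, 0.0, 0.428]
force: [1.0, 1.1, -1.4]
grip_width: 0.0214
finger_force: 39.3
```

```bash
cat > z.py <<'E'
from h import *
import sys
def tiles(name,items,sz=400):
    o=[]
    for F,u,w in items:
        u=np.round(u).astype(int);a=cv2.cvtColor(F['img'],cv2.COLOR_RGB2BGR)[u[1]-w:u[1]+w,u[0]-w:u[0]+w];print(name,'off',u-w,'scale',sz/2/w)
        o.append(cv2.resize(a,(sz,sz),interpolation=cv2.INTER_CUBIC))
    cv2.imwrite('pics/'+name,np.hstack(o))
E
python3 - <<'E'
from z import *
s=bot.observe();print(s['clock'],np.round(s['position'],4),s['grip_width'],np.round(s['force'],1))
f=grab('top');g=grab('side')
tiles('g2.png',[(f,(433,243),50),(g,(283,270),60)])
E
```

```text
8.0 [ 0.445  -0.2144  0.2107] 0.021359362731768094 [ 1.   1.1 -1.4]
g2.png off [383 193] scale 4.0
g2.png off [223 210] scale 3.3333333333333335
```

View pics/g2.png

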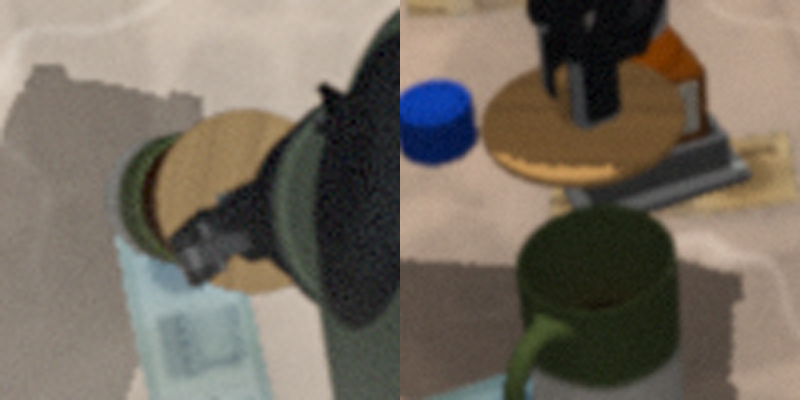

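The top tile shows the disc held above the mug and partly hidden by the arm. The side tile shows the disc centred at about (585,122) and the mug rim at about (597,262) below it. I overlay model circles to compare the two directly and to check the tilt.

```bash
python3 - <<'E'
from z import *
f=grab('top');g=grab('side')
s=bot.observe();p=s['position'];print(p)
o=[]
for F,u,w in((f,(433,243),40),(g,(283,270),60)):
  u=np.array(u);k=400/2/w
  a=cv2.cvtColor(F['img'],cv2.COLOR_RGB2BGR)[u[1]-w:u[1]+w,u[0]-w:u[0]+w];a=cv2.resize(a,(400,400),interpolation=cv2.INTER_CUBIC)
  def circ(x,y,z,r,col):
    q=np.array([(proj(F,(x+r*np.cos(t),y+r*np.sin(t),z))-u+w+.5)*k for t in np.linspace(0,6.3,60)],int);cv2.polylines(a,[q],True,col,1)
  circ(p[0],p[1],p[2]-.023,.047,(255,0,0))
  circ(.445,-.219,.101,.039,(0,0,255));circ(.445,-.211,.101,.039,(0,255,255))
  o.append(a)
cv2.imwrite('pics/g3.png',np.hstack(o))
# fit of the disc in side by wood mask
hsv=cv2.cvtColor(g['img'],cv2.COLOR_RGB2HSV);m=((hsv[...,0]>8)&(hsv[...,0]<25)&(hsv[...,1]>95)).astype(np.uint8)*255
E
```

```text
[ 0.44571134 -0.21183682  0.21042411]
```

View pics/g3.png

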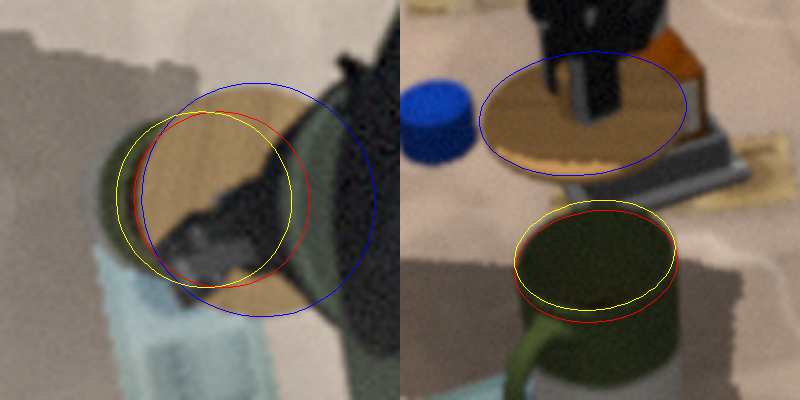

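```bash
python3 - <<'E'
from h import *
a=cv2.cvtColor(cv2.imread('pics/top0.png'),cv2.COLOR_BGR2RGB);b=cv2.cvtColor(cv2.imread('pics/side0.png'),cv2.COLOR_BGR2RGB)
f=bot.grab_frame('top');g=bot.grab_frame('side')
m=a[238:245].mean(0)
print('top row',[(u,*m[u].astype(int)) for u in range(404,456)])
m=b[:,284:291].mean(1)
print('side col287',[(v,*m[v].astype(int)) for v in range(266,326)])
for y in(-.211,-.215,-.219):
  print(y,'top L/R',proj(f,(.445,y+.039,.101)),proj(f,(.445,y-.039,.101)),'wallbottom',proj(f,(.445,y+.039,.0)))
  e=[proj(g,(.445+.039*np.cos(t),y+.039*np.sin(t),.101)) for t in np.linspace(0,6.28,400)];e=np.array(e);k=e[abs(e[:,0]-287)<.7];print('side v at 287',k[:,1].min(),k[:,1].max(),'u',e[:,0].min(),e[:,0].max())
E
```

```text
top row [(404, np.int64(174), np.int64(162), np.int64(149)), (405, np.int64(143), np.int64(130), np.int64(120)), (406, np.int64(124), np.int64(113), np.int64(103)), (407, np.int64(123), np.int64(112), np.int64(103)), (408, np.int64(121), np.int64(113), np.int64(104)), (409, np.int64(113), np.int64(109), np.int64(103)), (410, np.int64(115), np.int64(112), np.int64(109)), (411, np.int64(112), np.int64(110), np.int64(105)), (412, np.int64(97), np.int64(98), np.int64(89)), (413, np.int64(66), np.int64(68), np.int64(55)), (414, np.int64(52), np.int64(56), np.int64(40)), (415, np.int64(53), np.int64(57), np.int64(41)), (416, np.int64(78), np.int64(86), np.int64(59)), (417, np.int64(102), np.int64(112), np.int64(76)), (418, np.int64(76), np.int64(72), np.int64(47)), (419, np.int64(59), np.int64(35), np.int64(19)), (420, np.int64(61), np.int64(34), np.int64(25)), (421, np.int64(60), np.int64(33), np.int64(16)), (422, np.int64(60), np.int64(35), np.int64(21)), (423, np.int64(61), np.int64(37), np.int64(22)), (424, np.int64(61), np.int64(36), np.int64(22)), (425, np.int64(60), np.int64(37), np
[... 4351 characters left out ...]
, (324, np.int64(34), np.int64(38), np.int64(23)), (325, np.int64(46), np.int64(48), np.int64(36))]
-0.211 top L/R [415.72343655 242.15164668] [450.83052548 242.54239923] wallbottom [407.42131884 241.7735621 ]
side v at 287 269.6920235421686 301.679458832031 u 256.8828233185143 305.05865540714984
-0.215 top L/R [417.52183478 242.17166339] [452.63306929 242.56246209] wallbottom [409.04187253 241.79158416]
side v at 287 271.2107596545146 303.51467030071086 u 256.95754584935594 305.37046345798154
-0.219 top L/R [419.32044526 242.19168247] [454.43582608 242.58252732] wallbottom [410.66259861 241.80960814]
side v at 287 272.71574704859523 305.45783279569287 u 257.03301398731884 305.68536212947186
```

The rim edges agree in both cameras: mouth centre ≈ (0.445, −0.212), and the cover already hangs at (0.4457, −0.2118). I lower it.

Call:
apply_moves --claw '[0.01,0.01,0.01,0.01,0.01,0.01,0.01,0.01]' --xyz '[[0,0,0.01],[0,0,0.015],[0,0,0.015],[0,0,0.015],[0,0,0.008],[0,0,0.004],[0,0,0.002],[0,0,0]]' --twist '[[0,0,0],[0,0,0],[0,0,0],[0,0,0],[0,0,0],[0,0,0],[0,0,0],[0,0,0]]'

```text
clock: 9.1
position: [0.4458, -0.2131, 0.1421]
tool_rot: [3.141, -0.0, 0.431]
force: [0.1, -0.2, -1.3]
grip_width: 0.0213
finger_force: 39.3
```

Call:
apply_moves --claw '[0.01,0.01,0.01,0.01,0.01,0.01]' --xyz '[[0,0,0.002],[0,0,0.002],[0,0,0.002],[0,0,0.002],[0,0,0],[0,0,0]]' --twist '[[0,0,0],[0,0,0],[0,0,0],[0,0,0],[0,0,0],[0,0,0]]'

```text
clock: 9.7
position: [0.4457, -0.2131, 0.134]
tool_rot: [-3.141, 0.0, 0.431]
force: [-1.0, 0.2, -1.8]
grip_width: 0.0213
finger_force: 39.3
```

Free of contact so far, with the plug 3 mm inside. I continue.

Call:
apply_moves --claw '[0.01,0.01,0.01,0.01,0.01,0.01]' --xyz '[[0,0,0.001],[0,0,0.001],[0,0,0.001],[0,0,0.0005],[0,0,0],[0,0,0]]' --twist '[[0,0,0],[0,0,0],[0,0,0],[0,0,0],[0,0,0],[0,0,0]]'

```text
clock: 10.3
position: [0.4457, -0.2131, 0.1305]
tool_rot: [-3.142, 0.0, 0.431]
force: [-0.3, -0.4, -1.3]
grip_width: 0.0211
finger_force: 39.3
```

```bash
python3 - <<'E'
from z import *
g=grab('side');f=grab('top')
s=bot.observe();print(s['clock'],s['position'],s['force'])
tiles('g4.png',[(g,(283,280),40),(f,(433,243),40)])
E
```

```text
10.4 [ 0.4457321  -0.21315317  0.13052025] [-0.63236255  0.29128012 -1.18317327]
g4.png off [243 240] scale 5.0
g4.png off [393 203] scale 5.0
```

View pics/g4.png

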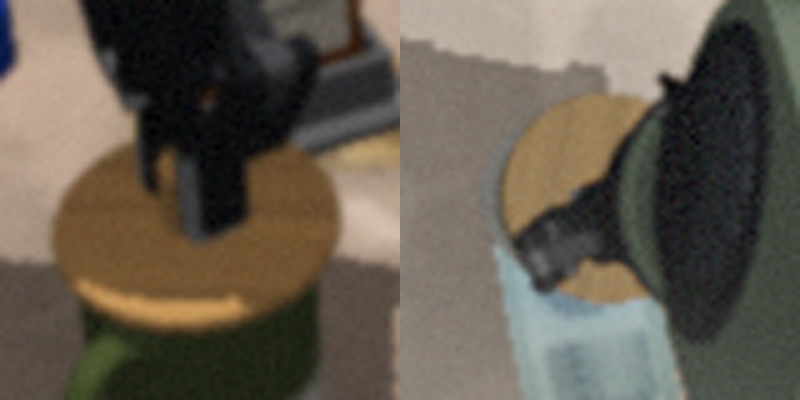

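Side tile: the disc spans x 53–340 and the mug body 85–318, so the cover is 1–2 mm too far toward −x and just about to touch. I nudge it +1 mm in x and seat it.

Call:
apply_moves --claw '[0.01,0.01,0.01,0.01,0.01]' --xyz '[[0.001,0.0005,0],[0,0,0.0005],[0,0,0.0005],[0,0,0.0005],[0,0,0]]' --twist '[[0,0,0],[0,0,0],[0,0,0],[0,0,0],[0,0,0]]'

```text
clock: 10.9
position: [0.4471, -0.2132, 0.1294]
tool_rot: [3.141, -0.0, 0.431]
force: [-1.7, 0.7, 9.4]
grip_width: 0.0211
finger_force: 40.4
```

It is seated with light contact. I release and rise straight up.

Call:
apply_moves --claw '[0.01,0.03,0.05,0.06,0.06,0.06,0.06,0.06,0.06,0.06,0.06]' --xyz '[[0,0,-0.0005],[0,0,0],[0,0,0],[0,0,0],[0,0,0],[0,0,-0.005],[0,0,-0.02],[0,0,-0.03],[0,0,-0.03],[0,0,-0.03],[0,0,-0.02]]' --twist '[[0,0,0],[0,0,0],[0,0,0],[0,0,0],[0,0,0],[0,0,0],[0,0,0],[0,0,0],[0,0,0],[0,0,0],[0,0,0]]'

```text
clock: 12.0
position: [0.4471, -0.2132, 0.2669]
tool_rot: [3.14, -0.001, 0.431]
force: [-0.1, -0.2, -0.1]
grip_width: 0.0599
finger_force: 0.0
```

Call:
apply_moves --claw '[0.08,0.08,0.08,0.08,0.08,0.08,0.08,0.08,0.08,0.08]' --xyz '[[0.0075,-0.011,0],[0.015,-0.0223,0],[0.015,-0.0223,0],[0.015,-0.0223,0],[0.015,-0.0223,0],[0.015,-0.0223,0],[0.015,-0.0223,0],[0.0075,-0.0112,0],[0.0075,-0.0112,0],[0,0,0]]' --twist '[[0,0,0],[0,0,0],[0,0,0],[0,0,0],[0,0,0],[0,0,0],[0,0,0],[0,0,0],[0,0,0],[0,0,0]]'

```text
clock: 13.0
position: [0.4791, -0.0122, 0.2641]
tool_rot: [-3.141, 0.0, 0.434]
force: [-1.2, -0.2, -0.0]
grip_width: 0.08
finger_force: 0.0
```

```bash
python3 - <<'E'
from z import *
g=grab('side');f=grab('top')
s=bot.observe();print(s['clock'],s['position'],s['qpos'])
tiles('g5.png',[(g,(290,250),60),(f,(420,240),60)])
E
```

```text
13.1 [ 0.47891634 -0.01428777  0.26417552] [ 0.22124959  0.29215266 -0.38567794  1.94023676  0.13505859  0.93466227
 -1.36964999]
g5.png off [230 190] scale 3.3333333333333335
g5.png off [360 180] scale 3.3333333333333335
```

View pics/g5.png

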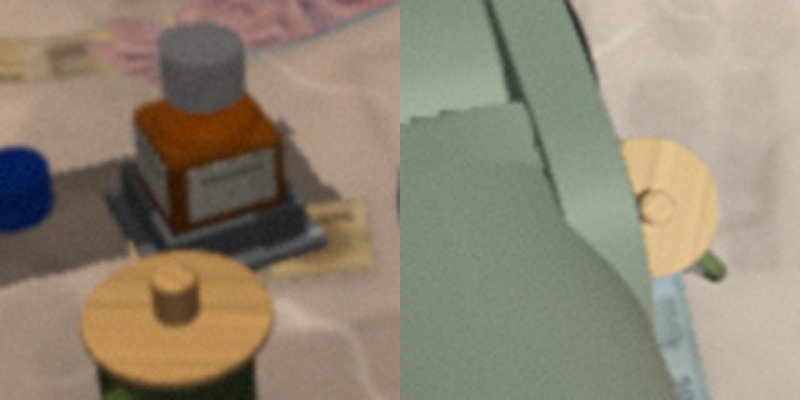

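The cover sits level and centred: the disc overhang is 16 px on each side in the left tile. Now I descend on the white cap and grip it.

Call:
apply_moves --claw '[0.08,0.08,0.08,0.08,0.08,0.08,0.08,0.03,0.03,0.03,0.03,0.03,0.03]' --xyz '[[0,0,0.02],[0,0,0.03],[0,0,0.03],[0,0,0.025],[0,0,0.015],[0,0,0.008],[0,0,0],[0,0,0],[0,0,0],[0,0,0],[0,0,0],[0,0,0],[0,0,0]]' --twist '[[0,0,0],[0,0,0],[0,0,0],[0,0,0],[0,0,0],[0,0,0],[0,0,0],[0,0,0],[0,0,0],[0,0,0],[0,0,0],[0,0,0],[0,0,0]]' --force 80

```text
clock: 14.4
position: [0.4797, -0.0145, 0.1373]
tool_rot: [3.141, -0.001, 0.431]
force: [-2.1, -1.2, 5.9]
grip_width: 0.0477
finger_force: 81.0
```

Call:
apply_moves --claw '[0.03,0.03,0.03,0.03,0.03,0.03]' --xyz '[[0,0,0.002],[0,0,0.002],[0,0,0.0015],[0,0,0.001],[0,0,0],[0,0,0]]' --twist '[[0,0,0],[0,0,0],[0,0,0],[0,0,0],[0,0,0],[0,0,0]]'

```text
clock: 15.0
position: [0.4797, -0.0145, 0.1309]
tool_rot: [3.141, -0.001, 0.431]
force: [-1.4, -1.6, 9.1]
grip_width: 0.0472
finger_force: 81.3
```

Call:
apply_moves --claw '[0.03,0.03,0.03,0.03]' --xyz '[[0,0,0.001],[0,0,0.0005],[0,0,0],[0,0,0]]' --twist '[[0,0,0],[0,0,0],[0,0,0],[0,0,0]]'

```text
clock: 15.4
position: [0.4798, -0.0145, 0.1303]
tool_rot: [3.14, -0.001, 0.431]
force: [-8.7, -1.5, 32.3]
grip_width: 0.0471
finger_force: 84.3
```

Bottomed, and the force is a bit high, so I ease off slightly.

Call:
apply_moves --claw '[0.03,0.03,0.03]' --xyz '[[0,0,-0.0007],[0,0,0],[0,0,0]]' --twist '[[0,0,0],[0,0,0],[0,0,0]]'

```text
clock: 15.7
position: [0.4797, -0.0145, 0.1304]
tool_rot: [3.14, -0.001, 0.431]
force: [-3.5, -0.3, 16.8]
grip_width: 0.0477
finger_force: 82.0
```

Call:
apply_moves --claw '[0.03,0.03,0.03,0.03,0.03]' --xyz '[[0,0,0],[0,0,0],[0,0,0],[0,0,0],[0,0,0]]' --twist '[[0,0,-0.04],[0,0,-0.08],[0,0,-0.08],[0,0,-0.08],[0,0,0]]'

```text
clock: 16.2
position: [0.4801, -0.0143, 0.1304]
tool_rot: [3.14, -0.002, 0.714]
force: [-0.2, 0.4, 14.7]
grip_width: 0.0474
finger_force: 82.0
```

```bash
python3 - <<'E'
from h import *
s=bot.observe();print(s['clock'],s['position'],s['tool_rot'],s['force'],s['moment'],s['qpos'])
E
```

```text
16.2 [ 0.48013909 -0.01434166  0.13038962] [ 3.13994210e+00 -1.78469654e-03  7.13669180e-01] [-0.1547122   0.37471064 14.69008591] [ 0.03619114  0.22039728 -0.04606577] [ 0.21604801  0.50100964 -0.40149541  2.06309815  0.32301954  0.63429974
 -1.26046122]
```

Call:
apply_moves --claw '[0.03,0.03,0.03,0.03,0.03,0.03,0.03]' --xyz '[[0,0,0],[0,0,0],[0,0,0],[0,0,0],[0,0,0],[0,0,0],[0,0,0]]' --twist '[[0,0,-0.08],[0,0,-0.1],[0,0,-0.1],[0,0,-0.1],[0,0,-0.1],[0,0,-0.06],[0,0,0]]'

```text
clock: 16.9
position: [0.4802, -0.0144, 0.1304]
tool_rot: [3.139, -0.001, 1.253]
force: [-0.8, -0.9, 14.6]
grip_width: 0.0475
finger_force: 82.0
```

Call:
apply_moves --claw '[0.03,0.03,0.03,0.03,0.03,0.03,0.03,0.03]' --xyz '[[0,0,0],[0,0,0],[0,0,0],[0,0,0],[0,0,0],[0,0,0],[0,0,0],[0,0,0]]' --twist '[[0,0,-0.08],[0,0,-0.1],[0,0,-0.1],[0,0,-0.1],[0,0,-0.1],[0,0,-0.08],[0,0,0],[0,0,0]]'

```text
clock: 17.7
position: [0.4803, -0.0144, 0.1304]
tool_rot: [3.139, 0.001, 1.811]
force: [0.1, -0.2, 13.4]
grip_width: 0.0473
finger_force: 82.0
```

```bash
python3 - <<'E'
from h import *
s=bot.observe();print(s['clock'],s['position'],s['tool_rot'],s['force'],s['moment'])
E
```

```text
17.7 [ 0.48030994 -0.01437477  0.13039676] [3.13906084e+00 9.89011206e-04 1.81066569e+00] [ 0.06812162 -0.19922982 13.4318008 ] [-0.05793804  0.01005555  0.01894843]
```

Turned 79°. I lift slowly and watch the force.

Call:
apply_moves --claw '[0.03,0.03,0.03,0.03,0.03,0.03,0.03]' --xyz '[[0,0,-0.002],[0,0,-0.003],[0,0,-0.004],[0,0,-0.004],[0,0,-0.004],[0,0,0],[0,0,0]]' --twist '[[0,0,0],[0,0,0],[0,0,0],[0,0,0],[0,0,0],[0,0,0],[0,0,0]]'

```text
clock: 18.4
position: [0.4792, -0.0144, 0.1462]
tool_rot: [-3.142, 0.0, 1.811]
force: [-0.8, 0.7, -1.4]
grip_width: 0.0478
finger_force: 82.1
```

Call:
apply_moves --claw '[0.03,0.03,0.03,0.03,0.03,0.03,0.03,0.03,0.03]' --xyz '[[0,0,-0.007],[0,0,-0.015],[0,0,-0.02],[0,0,-0.02],[0,0,-0.02],[0,0,-0.012],[0,0,-0.006],[0,0,0],[0,0,0]]' --twist '[[0,0,0],[0,0,0],[0,0,0],[0,0,0],[0,0,0],[0,0,0],[0,0,0],[0,0,0],[0,0,0]]'

```text
clock: 19.3
position: [0.479, -0.0144, 0.2456]
tool_rot: [-3.141, -0.0, 1.811]
force: [0.2, 0.6, -0.6]
grip_width: 0.0475
finger_force: 82.2
```

```bash
python3 - <<'E'
from z import *
g=grab('side')
s=bot.observe();print(s['clock'],s['position'],s['tool_rot'],s['force'],s['grip_width'])
tiles('g6.png',[(g,(290,230),90)],600)
E
```

```text
19.35 [ 0.47890926 -0.01434521  0.24548615] [-3.14055469e+00 -3.82687248e-04  1.81079710e+00] [-0.30760273  1.29856675  0.25601752] 0.047365002228266735
g6.png off [200 140] scale 3.3333333333333335
```

View pics/g6.png

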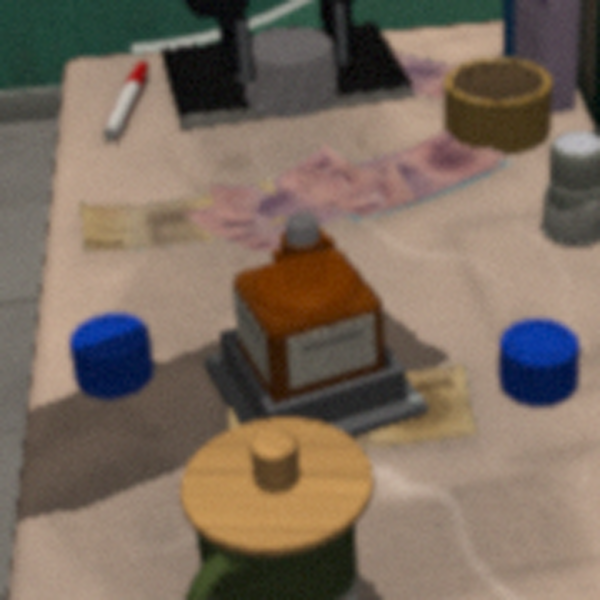

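The cap is in the gripper at (290,70), level above the open neck with its white seal at (302,230). The cover is seated on the mug at (277,480). I hand in the job.

```bash
python3 -c "
from workcell import bot
print(bot.job_done())"
```

```text
the job is handed in; nothing more can be done
None
```

I put the cover on the mug, sitting level and centred, then took the cap off the bottle; the gripper holds it level about 10 cm above, and I handed the job in at about 19 s. While pressing the cap down, the force briefly reached about 32 N, over the advised 25 N, before I eased it to about 17 N and made the turn.

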